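Return the seed jars to their colour-coded marker dishes

TASK

Sowing is finished: stand each of the four seed jars in the marker dish of the same colour as its lid, upright and flat on the dish floor inside the rim. Set the glass jars down gently, without dropping them or tipping them over, and leave the potted seedling and the amber feed bottle standing where they are.

Things in the scene. Friction and masses are not known exactly. Their poses are not given: they have to be found in the camera images.
- jar_blue: Loose round glass seed jar with a blue screw lid, closed, 105 to 210 g. 72 mm tall: straight glass body 50 mm in diameter up to 50 mm, then a shoulder, then the blue lid, 44 mm in diameter, from 56 to 72 mm; a paper label band with a thin blue stripe runs round the body. Starts upright on the tray floor (4 mm above the bench). Origin: centre of its underside; z up its axis; yaw means nothing.
- jar_red: Loose round glass seed jar with a red screw lid, closed, 105 to 210 g. 72 mm tall: straight glass body 50 mm in diameter up to 50 mm, then a shoulder, then the red lid, 44 mm in diameter, from 56 to 72 mm; a paper label band with a thin red stripe runs round the body. Starts upright on the tray floor (4 mm above the bench). Origin: centre of its underside; z up its axis; yaw means nothing.
- jar_yellow: Loose round glass seed jar with a yellow screw lid, closed, 105 to 210 g. 72 mm tall: straight glass body 50 mm in diameter up to 50 mm, then a shoulder, then the yellow lid, 44 mm in diameter, from 56 to 72 mm; a paper label band with a thin yellow stripe runs round the body. Starts upright on the tray floor (4 mm above the bench). Origin: centre of its underside; z up its axis; yaw means nothing.
- jar_white: Loose round glass seed jar with a white screw lid, closed, 105 to 210 g. 72 mm tall: straight glass body 50 mm in diameter up to 50 mm, then a shoulder, then the white lid, 44 mm in diameter, from 56 to 72 mm; a paper label band with a thin white stripe runs round the body. Starts upright on the tray floor (4 mm above the bench). Origin: centre of its underside; z up its axis; yaw means nothing.
- dish_blue: Blue round plastic marker dish, fixed to the tray floor (it cannot slide). 84 mm outside and 76 mm inside diameter, rim 8 mm high, dish floor 3 mm above its underside. Origin: centre of its underside, on the tray floor (4 mm above the bench, inside a black tray whose walls are 28 mm high; a row of 34 mm tall dark growing plugs is fixed along its far edge); z up.
- dish_red: Red round plastic marker dish, fixed to the tray floor (it cannot slide). 84 mm outside and 76 mm inside diameter, rim 8 mm high, dish floor 3 mm above its underside. Origin: centre of its underside, on the tray floor (4 mm above the bench, inside a black tray whose walls are 28 mm high; a row of 34 mm tall dark growing plugs is fixed along its far edge); z up.
- dish_yellow: Yellow round plastic marker dish, fixed to the tray floor (it cannot slide). 84 mm outside and 76 mm inside diameter, rim 8 mm high, dish floor 3 mm above its underside. Origin: centre of its underside, on the tray floor (4 mm above the bench, inside a black tray whose walls are 28 mm high; a row of 34 mm tall dark growing plugs is fixed along its far edge); z up.
- dish_white: White round plastic marker dish, fixed to the tray floor (it cannot slide). 84 mm outside and 76 mm inside diameter, rim 8 mm high, dish floor 3 mm above its underside. Origin: centre of its underside, on the tray floor (4 mm above the bench, inside a black tray whose walls are 28 mm high; a row of 34 mm tall dark growing plugs is fixed along its far edge); z up.
- seedling_pot: Bystander: loose grey plastic pot, 60 mm across the top, 44 mm across the foot, 50 mm tall, with dark compost and a small two-leaved green seedling reaching 83 mm. Stands somewhere among the jars and dishes. Origin: centre of its underside; z up.
- feed_bottle: Bystander: loose amber bottle of plant feed with a black cap, 50 mm in diameter, 85 mm tall, near the tray's far right corner seen from the robot. Origin: centre of its underside; z up.
Things that resemble listed ones, but are neither listed nor needed, are in the scene too. Leave any purple or turquoise look-alike of the jar_yellow alone.

How it is judged:
At the end, for the whole second after the job is handed in: Each jar is released and at rest (under 0.02 m/s) in the dish of its lid's colour: centres within 15 mm, underside 1 to 6 mm above the dish's underside, within 0.08 rad of upright. Pot and bottle are within 30 mm of where they began and 0.15 rad of upright (horizontal distance between jar_blue and dish_blue below 0.015 m and z of jar_blue in the frame of dish_blue between 0.001 and 0.006 m and angle between each of jar_blue, jar_red, jar_yellow, jar_white's own z axis and vertical below 0.08 rad and linear speed of each of jar_blue, jar_red, jar_yellow, jar_white below 0.02 m/s and horizontal distance between jar_red and dish_red below 0.015 m and z of jar_red in the frame of dish_red between 0.001 and 0.006 m and horizontal distance between jar_yellow and dish_yellow below 0.015 m and z of jar_yellow in the frame of dish_yellow between 0.001 and 0.006 m and horizontal distance between jar_white and dish_white below 0.015 m and z of jar_white in the frame of dish_white between 0.001 and 0.006 m and distance of each of seedling_pot, feed_bottle from where it was at the start of the episode below 0.03 m and angle between each of seedling_pot, feed_bottle's own z axis and vertical below 0.15 rad); the robot touches nothing.
It fails at once if a jar is tipped over (more than 45 degrees) (angle between any of jar_blue, jar_red, jar_yellow, jar_white's own z axis and vertical above 0.8 rad).
It fails at once if a jar is dropped or thrown (moves faster than 0.7 m/s with no finger on it, a fall of about 25 mm) ((linear speed of jar_blue above 0.7 m/s and contact force between jar_blue and the fingers below 0.01 N) or (linear speed of jar_red above 0.7 m/s and contact force between jar_red and the fingers below 0.01 N) or (linear speed of jar_yellow above 0.7 m/s and contact force between jar_yellow and the fingers below 0.01 N) or (linear speed of jar_white above 0.7 m/s and contact force between jar_white and the fingers below 0.01 N)).
It fails at once if the seedling pot or the feed bottle is pushed more than 30 mm or tipped (distance of any of seedling_pot, feed_bottle from where it was at the start of the episode above 0.03 m or angle between any of seedling_pot, feed_bottle's own z axis and vertical above 0.35 rad).
It also fails if it takes over 120 s, if anything falls off the work surface, if the arm or the gripper's body presses on something with over 40 N, if the wrist force passes 120 N, or if a joint passes its speed limit or range.

ROBOT

A 7-joint arm with a two-finger parallel gripper is mounted at the origin on the work surface. World frame = base frame: x ahead of the robot, y to its left, z up, the work surface at z = 0. Lengths are in m, angles in rad, forces in N, time in s.
With the tool pointing down it reaches from about 0.4 to 0.85 m from the base axis. Payload 4.5 kg.
Tool frame: the origin (TCP) lies between the finger pads; the fingertips stand 19 mm ahead of it and the grasp point (between the pads) is the TCP (r.nose_length is the distance from the TCP to the fingertips, in m); z points along the fingers, x is the direction in which the jaws open and shut, and the axes are right-handed (so a half turn about z gives the same grasp; the last joint's range is limited). The gripper opens to 88 mm and grips with 3 to 60 N. Pads are 18 mm wide; open, the fingers measure 123 mm over their backs; the gripper's body (75 mm by 187 mm) begins 45 mm behind the grasp point.
Start: joints at [-1.287, 0.689, -0.195, 1.565, 0.157, 0.902, -0.215], TCP at [0.154, 0.606, 0.258] pointing down, gripper open.
Joint ranges: [-3.01, 3.01], [-0.46, 2.08], [-1.47, 1.51], [0.13, 2.56], [-1, 4.14], [0.04, 2.09], [-2.66, 2.66]. Speed limits (rad/s): [2.57, 2.57, 3.14, 3.14, 3.14, 3.14, 3.14].

INTERFACE

Orientations are given as a unit quaternion [x, y, z, w].
In Python, from plant import get_state, vision, r gives the robot as it stands.
- The arm moves only by the tool play_rows, never from a script. Its argument "deltas" is a list that holds one entry, the list of rows, each a list of 7 numbers: the gripper command: -1 is fully open, 1 is shut, values between are in proportion, then the shift along the tool's x, y, z normalised to -1 to 1, where 1 is 300 mm, then the turn, a rotation vector about the tool's x, y, z normalised to -1 to 1, where 1 is pi rad. A call has 1 to 5 rows; each row is the pose to reach, as a shift and turn from the pose measured when the call began, along the tool's axes at that moment, turning the shorter way round; what a row does not reach only later rows make up. A row lasts 1/8 s, in which the tool goes at most 62.5 mm and 10.7 degrees, less where a joint would pass 70% of its speed; a pose out of reach is approached as far as the arm can. A call with a number of a shift or a turn outside -1 to 1 is refused whole. A call with a gripper value outside its range is refused whole. The fingers move at their own pace and stop on an object; "force" is the grip in N (left out, the last holds). Time passes only in rows, so rows that repeat a pose let the fingers close. It gives the time, the measured TCP pose, the force and the opening at its end, in the units of the state.
- get_state(): the state, without advancing time (a new reading comes with each control period).
- vision.snapshot(name): name is "scene" or "side" or "wrist"; returns the picture (400x640x3 uint8, red, green, blue); there is no depth.
- vision.camera_model(name): a dict with "vfov" (degrees; the focal length in pixels is half the picture's height over the tangent of half this angle, whatever the lens; pixels are square), "cx", "cy" (the principal point, pixels), "world_to_cam" (4x4, takes a point from world to camera coordinates). Camera axes: x right, y up, looking along -z (the intrinsics and any distortion apply to the point x, -y, -z); pixel columns grow to the right and rows downward; lengths in m; the calibration is good to about 2 mm. A picture is of the moment at which its call begins: read the wrist's pose just before it. camera_model takes no time and is no camera call; for the wrist camera it gives the pose at the moment of the call.
- r.finish_job(): hands the job in, once; it reports no verdict.
The state is a dict: "clock": time; "q": joint angles; "qd": joint speeds; "joint_torque": joint torques, N m; "tool_pos": TCP position; "eef_rot": TCP orientation; "contact_force": force on the tool from outside, world axes, zero at the start; "moment": the same for the moment, N m; "opening": opening from 0.0 (shut) to 1.0 (fully open).
Only numpy, scipy, OpenCV 4.12 (cv2) and the standard library are available. Lean on these libraries where they do the work, as an engineer would, in place of code of your own. Each camera call takes 0.05 s, during which the arm holds its last target.

## Working session

There is one attempt and no reset: what is moved stays moved. The work goes in short steps, Python scripts to look and compute and a tool call to move; the robot and the scene stay as the last step left them, time stands still between calls to the robot, and variables do not carry over. Pictures are saved under pics/ and viewed, and the job is handed in when it is done.

Besides the shell and the picture viewer there is one more tool, called after ">>>" by a JSON object that holds its "fn" and its "kwargs". play_rows: Moves the arm, as the interface text tells. Scaled input: -1 to 1 covers 300 mm each way for a shift and pi rad each way for a turn. Its arguments: {"type":"object","properties":{"deltas":{"type":"array"},"force":{"type":"number"}},"required":["deltas"]}

```bash
ls; mkdir -p pics; python3 - <<'E'
from plant import get_state, vision, r
import cv2
print(get_state())
for n in ["scene","side","wrist"]:
    m=vision.camera_model(n); print(n,m)
    im=vision.snapshot(n); cv2.imwrite(f"pics/{n}0.png",im[:,:,::-1])
E
```

```text
pics
{'clock': 0.0, 'q': array([-1.28719555,  0.69000665, -0.19454525,  1.56634948,  0.15728076,
        0.90250676, -0.21510922]), 'qd': array([ 1.44305431e-03,  3.02771747e-04, -7.02911516e-04,  7.34805043e-04,
        5.26387255e-05, -1.21640438e-03,  1.09201430e-03]), 'joint_torque': array([ 2.12460700e-04, -5.27557003e+01, -1.26678083e+00, -1.53426272e+01,
       -5.25840896e-02,  6.43188134e-03,  1.70879107e-04]), 'tool_pos': array([0.15438228, 0.60500491, 0.2568952 ]), 'eef_rot': array([ 7.89659579e-01,  6.13544511e-01, -7.09717537e-04,  6.15290299e-04]), 'contact_force': array([-0.4043597 ,  0.03938102, -0.25893075]), 'moment': array([-0.0370301 ,  0.0903858 , -0.03267497]), 'opening': 1.0027624859914797}
scene {'vfov': 45.384945672911485, 'cx': 322.7330569036816, 'cy': 201.2362420339222, 'world_to_cam': array([[ 0.72839393,  0.6848176 ,  0.02161355, -0.33823443],
       [-0.38245568,  0.38021396,  0.84211935,  0.13905046],
       [ 0.56848038, -0.62166084,  0.53885792, -1.81197812],
       [ 0.        ,  0.        ,  0.        ,  1.        ]])}
side {'vfov': 50.33253169346098, 'cx': 317.7269308961059, 'cy': 202.28016955985967, 'world_to_cam': array([[ 0.86374671, -0.50379232, -0.01161545, -0.39263019],
       [ 0.3434382 ,  0.5716406 ,  0.74516926, -0.18690643],
       [-0.36877069, -0.64762669,  0.66677422, -1.02629262],
       [ 0.        ,  0.        ,  0.        ,  1.        ]])}
wrist {'vfov': 65.31348072461154, 'cx': 320.73635901038324, 'cy': 198.00974112835755, 'world_to_cam': array([[ 0.24682904,  0.96905852, -0.00100679, -0.62488664],
       [-0.91670541,  0.23315706, -0.32448263,  0.04456828],
       [-0.31420792,  0.08101467,  0.94589112, -0.39233222],
       [ 0.        ,  0.        ,  0.        ,  1.        ]])}
```

View pics/scene0.png

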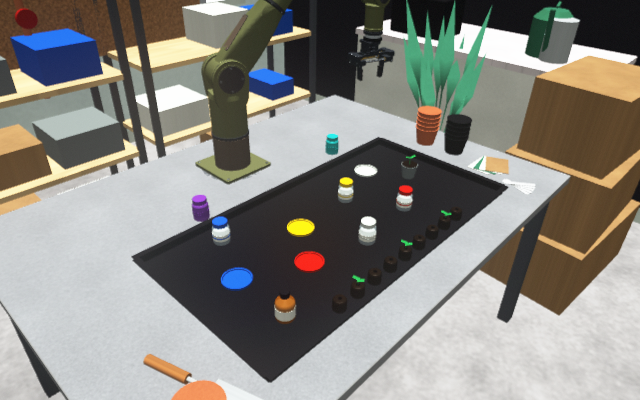

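View pics/side0.png

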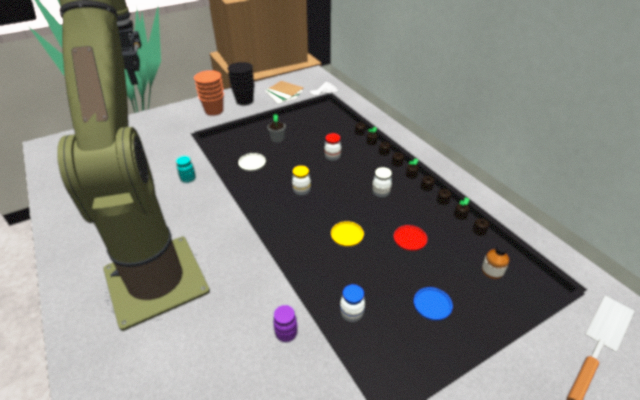

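View pics/wrist0.png

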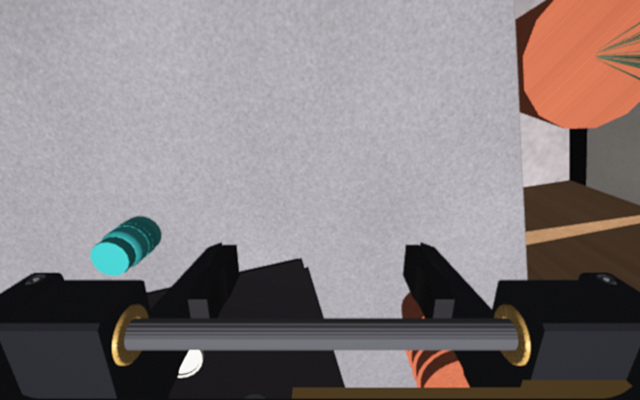

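The scene picture shows the jars at blue (220,231), yellow (346,189), red (405,198) and white (368,231). The dishes are at blue (237,278), yellow (300,228), red (309,261) and white (366,170). The pot is at (409,167), the bottle at (285,307), and the purple and turquoise look-alikes are outside the tray.

```bash
cat > h.py <<'E'
import numpy as np, cv2
from plant import get_state, vision, r
def ray(m,u,v):
    f=200/np.tan(np.radians(m["vfov"])/2)
    W=m["world_to_cam"]; R=W[:3,:3]; t=W[:3,3]
    d=R.T@np.array([(u-m["cx"])/f,-(v-m["cy"])/f,-1.]); return -R.T@t, d/np.linalg.norm(d)
def plane(m,u,v,z):
    o,d=ray(m,u,v); return o+d*(z-o[2])/d[2]
def tri(m1,p1,m2,p2):
    o1,d1=ray(m1,*p1);o2,d2=ray(m2,*p2)
    s,_,_,_=np.linalg.lstsq(np.stack([d1,-d2],1),o2-o1,rcond=None)
    a=o1+s[0]*d1;b=o2+s[1]*d2; return (a+b)/2,np.linalg.norm(a-b)
def proj(m,P):
    f=200/np.tan(np.radians(m["vfov"])/2); W=m["world_to_cam"]
    c=W[:3,:3]@np.array(P)+W[:3,3]; return m["cx"]+f*c[0]/-c[2], m["cy"]-f*c[1]/-c[2]
def masks(im):
    hsv=cv2.cvtColor(im,cv2.COLOR_RGB2HSV); h,s,v=[hsv[...,i].astype(int) for i in range(3)]
    return dict(blue=(abs(h-109)<12)&(s>150)&(v>90), red=((h<6)|(h>174))&(s>170)&(v>90),
      yellow=(abs(h-28)<8)&(s>150)&(v>90), white=(s<40)&(v>150), orange=(abs(h-12)<6)&(s>150)&(v>80))
def blobs(mask,lo=40,hi=4000):
    n,l,st,c=cv2.connectedComponentsWithStats(mask.astype(np.uint8))
    return [(tuple(c[i].round(2)),int(st[i,4]),tuple(st[i,:4])) for i in range(1,n) if lo<st[i,4]<hi]
E
python3 - <<'E'
from h import *
for n in ["scene","side"]:
    im=cv2.imread(f"pics/{n}0.png")[:,:,::-1].copy(); m=vision.camera_model(n)
    cs=np.array([plane(m,*p,.004) for p in [(0,0)]])
    for k,M in masks(im).items():
        for c,a,b in blobs(M):
            P=plane(m,*c,.068);Q=plane(m,*c,.008)
            if .2<Q[0]<1 and abs(Q[1])<.7: print(n,k,c,a,[int(x) for x in b],"lid",P[:2].round(4),"dish",Q[:2].round(4))
E
```

```text
scene blue (np.float64(219.5), np.float64(221.6)) 155 [212, 216, 16, 12] lid [ 0.3518 -0.3168] dish [ 0.2783 -0.2694]
scene blue (np.float64(236.46), np.float64(278.24)) 605 [221, 267, 32, 24] lid [ 0.5782 -0.4333] dish [ 0.5217 -0.3946]
scene red (np.float64(405.32), np.float64(189.52)) 118 [399, 185, 14, 10] lid [0.6279 0.2153] dish [0.5752 0.3027]
scene red (np.float64(308.98), np.float64(261.19)) 529 [294, 251, 31, 22] lid [ 0.6592 -0.2614] dish [ 0.6089 -0.2098]
scene yellow (np.float64(345.81), np.float64(181.54)) 112 [339, 177, 14, 10] lid [0.4581 0.1164] dish [0.3926 0.1963]
scene yellow (np.float64(300.27), np.float64(226.97)) 416 [287, 218, 28, 19] lid [ 0.5352 -0.1711] dish [ 0.4755 -0.1127]
scene white (np.float64(365.16), np.float64(169.8)) 205 [354, 165, 23, 11] lid [0.4524 0.2254] dish [0.3865 0.3135]
scene white (np.float64(345.13), np.float64(190.46)) 109 [338, 186, 15, 10] lid [0.4939 0.0717] dish [0.4311 0.1483]
scene white (np.float64(404.11), np.float64(198.74)) 110 [397, 194, 15, 10] lid [0.6578 0.166 ] dish [0.6073 0.2496]
scene white (np.float64(367.97), np.fl
[... 1520 characters left out ...]
(np.float64(251.55), np.float64(161.17)) 367 [238, 153, 28, 17] lid [0.3638 0.2337] dish [0.3909 0.3127]
side white (np.float64(382.29), np.float64(178.38)) 328 [373, 167, 19, 24] lid [ 0.6469 -0.0326] dish [0.6966 0.0251]
side white (np.float64(300.86), np.float64(181.73)) 147 [293, 176, 17, 12] lid [0.4432 0.0727] dish [0.4766 0.1388]
side white (np.float64(352.15), np.float64(306.93)) 239 [341, 298, 24, 17] lid [ 0.3375 -0.344 ] dish [ 0.3624 -0.3111]
side orange (np.float64(497.23), np.float64(258.38)) 268 [487, 249, 23, 18] lid [ 0.6958 -0.4046] dish [ 0.7494 -0.3765]
side orange (np.float64(583.21), np.float64(379.31)) 556 [568, 357, 30, 43] lid [ 0.6085 -0.6826] dish [ 0.6551 -0.6767]
```

```bash
python3 - <<'E'
import cv2
a=cv2.imread("pics/scene0.png")[150:330,180:480]; cv2.imwrite("pics/sc_crop.png",cv2.resize(a,None,fx=2.6,fy=2.6,interpolation=cv2.INTER_CUBIC))
a=cv2.imread("pics/side0.png")[100:330,220:520]; cv2.imwrite("pics/si_crop.png",cv2.resize(a,None,fx=2.6,fy=2.6,interpolation=cv2.INTER_CUBIC))
E
```

```text
(no output)
```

View pics/sc_crop.png

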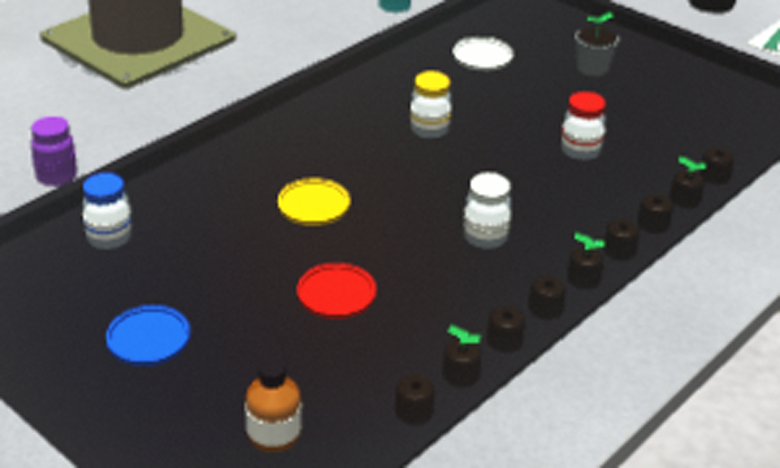

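View pics/si_crop.png

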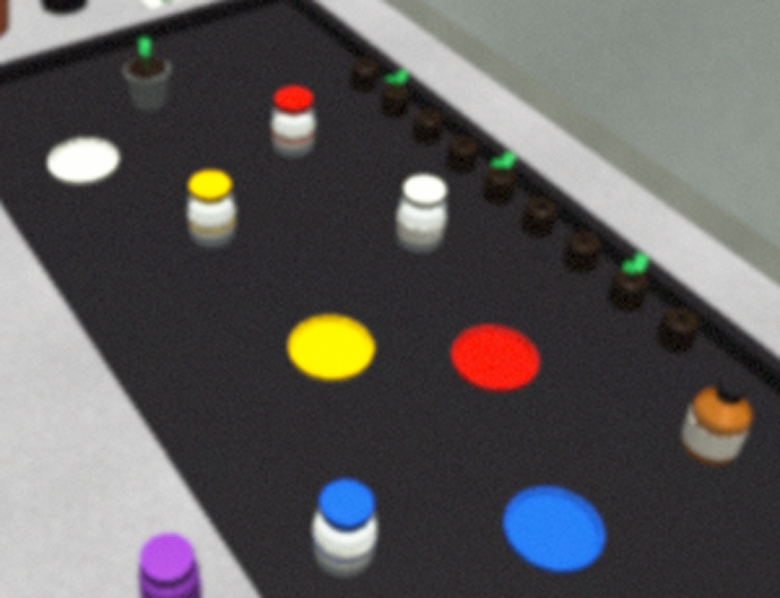

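```bash
python3 - <<'E'
from h import *
m1=vision.camera_model("scene");m2=vision.camera_model("side")
for k,a,b in [("bl",(219.5,221.6),(353.04,292.96)),("re",(405.32,189.52),(332.4,137.46)),("ye",(345.81,181.54),(300.34,170.58)),("wh",(367.97,220.77),(382.9,172.8)),
 ("Dbl",(236.46,278.24),(432.63,303.17)),("Dre",(308.98,261.19),(409.99,237.4)),("Dye",(300.27,226.97),(346.86,233.33)),("Dwh",(365.16,169.8),(251.55,161.17)),("pot",(409.5,163),(276.5,129)),("bottle",(284.6,303.24),(497.23,258.38))]:
    P,e=tri(m1,a,m2,b); print(k,P.round(4),round(e,4), np.hypot(P[0],P[1]).round(3))
for z in (.06,.064,.068,.072,.076):
    print(z,[ (plane(m1,*a,z)[:2].round(4),plane(m2,*b,z)[:2].round(4)) for a,b in [((219.5,221.6),(353.04,292.96)),((405.32,189.52),(332.4,137.46))]])
# pot top at .054
print(plane(m1,409.5,163,.054),plane(m2,276.5,129,.054))
s=get_state(); print(s["tool_pos"],s["eef_rot"])
W=vision.camera_model("wrist")["world_to_cam"]; print("wrist cam pos",-W[:3,:3].T@W[:3,3])
from scipy.spatial.transform import Rotation as R
print(R.from_quat(s["eef_rot"]).as_matrix().round(3), "cam in tool", R.from_quat(s["eef_rot"]).inv().apply(-W[:3,:3].T@W[:3,3]-s["tool_pos"]))
E
```

```text
bl [ 0.3565 -0.3191  0.0722] 0.0016 0.478
re [0.6317 0.2095 0.073 ] 0.0017 0.666
ye [0.4629 0.1111 0.0731] 0.0018 0.476
wh [ 0.6588 -0.0183  0.0744] 0.0014 0.659
Dbl [ 0.5229 -0.3956  0.0092] 0.0003 0.656
Dre [ 0.6098 -0.2109  0.009 ] 0.0003 0.645
Dye [ 0.4769 -0.1143  0.0092] 0.0005 0.49
Dwh [0.3897 0.3092 0.0108] 0.0002 0.497
pot [0.5209 0.3925 0.0512] 0.0139 0.652
bottle [ 0.7117 -0.3964  0.0501] 0.0004 0.815
0.06 [(array([ 0.342 , -0.3105]), array([ 0.3621, -0.3111])), (array([0.6209, 0.2269]), array([0.6429, 0.2277]))]
0.064 [(array([ 0.3469, -0.3137]), array([ 0.3604, -0.3134])), (array([0.6244, 0.2211]), array([0.6396, 0.2225]))]
0.068 [(array([ 0.3518, -0.3168]), array([ 0.3586, -0.3158])), (array([0.6279, 0.2153]), array([0.6364, 0.2173]))]
0.072 [(array([ 0.3567, -0.32  ]), array([ 0.3568, -0.3181])), (array([0.6314, 0.2095]), array([0.6331, 0.2121]))]
0.076 [(array([ 0.3616, -0.3232]), array([ 0.355 , -0.3204])), (array([0.6349, 0.2036]), array([0.6298, 0.207 ]))]
[0.51822338 0.40134364 0.054     ] [0.51493266 0.37594126 0.054     ]
[0.15441315 0.60517437 0.25710902] [ 7.89646238e-01  6.13562030e-01 -4.99178658e-04  4.53552709e-04]
wrist cam pos [0.07182835 0.62700167 0.38504657]
[[ 0.247  0.969 -0.   ]
 [ 0.969 -0.247 -0.001]
 [-0.001  0.    -1.   ]] cam in tool [ 0.00057316 -0.08540409 -0.1279473 ]
```

>>> {"fn": "play_rows", "kwargs": {"deltas": [[[-1,-0.667,0.7,0,0,0,-0.079],[-1,-0.667,0.7,0,0,0,-0.079],[-1,-0.667,0.7,0,0,0,-0.079],[-1,-0.667,0.7,0,0,0,-0.079],[-1,-0.667,0.7,0,0,0,-0.079]]], "force": 25}}

```text
clock: 0.78
tool_pos: [0.31, 0.3561, 0.2573]
eef_rot: [0.709, 0.706, -0.001, 0.001]
contact_force: [0.7, -0.7, 0.2]
opening: 1.0
```

```bash
cat > w.py <<'E'
import sys
from h import *
from scipy.spatial.transform import Rotation as R
# usage: w.py x y z [yawdeg of tool x]; prints tool-frame shift /0.3 and turn /pi
s=get_state(); Rm=R.from_quat(s["eef_rot"]); p=s["tool_pos"]
x,y,z=map(float,sys.argv[1:4]); yaw=np.radians(float(sys.argv[4]) if len(sys.argv)>4 else 90)
c,si=np.cos(yaw),np.sin(yaw)
T=R.from_matrix(np.array([[c,si,0],[si,-c,0],[0,0,-1]]).T)
T=R.from_matrix(np.stack([[c,si,0],[si,-c,0],[0,0,-1]],1))
print("t",round(s["clock"],2),"pos",p.round(4),"q",s["q"].round(2),"open",round(s["opening"],3),"F",s["contact_force"].round(1))
print("shift",(Rm.inv().apply(np.array([x,y,z])-p)/.3).round(3),"turn",((Rm.inv()*T).as_rotvec()/np.pi).round(4))
E
python3 w.py .463 .111 .2
```

```text
t 0.78 pos [0.31   0.3561 0.2573] q [-0.75  0.5  -0.3   2.01  0.24  0.67  0.36] open 1.0 F [ 0.7 -0.7  0.2]
shift [-0.814  0.514  0.194] turn [ 0.      0.001  -0.0014]
```

>>> {"fn": "play_rows", "kwargs": {"deltas": [[[-1,-0.814,0.514,0.19,0,0.001,-0.001],[-1,-0.814,0.514,0.19,0,0.001,-0.001],[-1,-0.814,0.514,0.19,0,0.001,-0.001],[-1,-0.814,0.514,0.19,0,0.001,-0.001],[-1,-0.814,0.514,0.19,0,0.001,-0.001]]]}}

```text
clock: 1.4
tool_pos: [0.4641, 0.1083, 0.2005]
eef_rot: [0.708, 0.706, -0.0, 0.0]
contact_force: [0.4, 0.3, -0.0]
opening: 0.998
```

```bash
python3 w.py .463 .111 .2; python3 - <<'E'
from h import *
m=vision.camera_model("wrist"); im=vision.snapshot("wrist"); cv2.imwrite("pics/w1.png",im[:,:,::-1])
for k,M in masks(im).items():
    for c,a,b in blobs(M,60,20000): print(k,c,a,[int(x) for x in b],plane(m,*c,.068).round(4),plane(m,*c,.076).round(4))
E
```

```text
t 1.4 pos [0.4641 0.1083 0.2005] q [-0.13  0.61 -0.31  2.06  0.35  0.53  0.88] open 0.998 F [ 0.4  0.3 -0. ]
shift [ 0.009 -0.004  0.002] turn [-0.0001  0.0003 -0.0011]
red (np.float64(54.81), np.float64(271.47)) 502 [23, 264, 60, 17] [ 0.5418 -0.1465  0.068 ] [ 0.5368 -0.1386  0.076 ]
red (np.float64(422.48), np.float64(357.61)) 567 [402, 351, 43, 17] [0.649  0.2173 0.068 ] [0.6407 0.214  0.076 ]
yellow (np.float64(106.86), np.float64(189.23)) 1001 [73, 149, 83, 77] [ 0.4594 -0.0778  0.068 ] [ 0.4569 -0.0721  0.076 ]
yellow (np.float64(325.26), np.float64(172.55)) 130 [304, 167, 46, 22] [0.445 0.113 0.068] [0.443  0.1129 0.076 ]
yellow (np.float64(330.46), np.float64(207.12)) 126 [303, 183, 51, 35] [0.4767 0.1177 0.068 ] [0.4737 0.1174 0.076 ]
white (np.float64(532.6), np.float64(99.03)) 6122 [489, 54, 90, 91] [0.3854 0.2779 0.068 ] [0.3852 0.2727 0.076 ]
white (np.float64(326.06), np.float64(166.67)) 633 [301, 155, 53, 34] [0.4399 0.1137 0.068 ] [0.438  0.1136 0.076 ]
white (np.float64(409.56), np.float64(312.47)) 276 [394, 306, 30, 13] [0.5905 0.1983 0.068 ] [0.584  0.1956 0.076 ]
white (np.float64(229.81), np.float64(353.0)) 96 [223, 349, 15, 11] [0.642  0.0118 0.068 ] [0.634  0.0148 0.076 ]
white (np.float64(205.01), np.float64(371.09)) 1046 [185, 355, 41, 33] [ 0.6671 -0.0177  0.068 ] [ 0.6582 -0.0138  0.076 ]
```

View pics/w1.png

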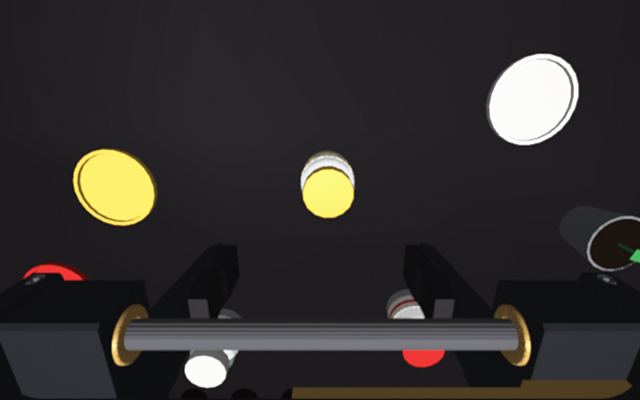

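The yellow lid top disc is at (328,193), the white dish at (533,99), and the yellow dish at (115,187).

```bash
python3 - <<'E'
from h import *
m=vision.camera_model("wrist")
print(plane(m,328.3,192.7,.076), plane(m,532.6,99,.01), plane(m,114.5,187,.01), "edges",plane(m,303,193,.076),plane(m,354,193,.076), plane(m,73,185,.012),plane(m,156,190,.012))
# tray walls
for n,p in [("scene",(136,258)),("scene",(270,380)),("scene",(382,139)),("side",(583,290)),("side",(194,133)),("scene",(505,186))]:
    print(n,p,plane(vision.camera_model(n),*p,.028).round(3))
E
```

```text
[0.4629438  0.10805261 0.076     ] [0.39128925 0.30687296 0.01      ] [ 0.47557352 -0.11880561  0.01      ] edges [0.4629851  0.08662253 0.076     ] [0.46343988 0.12979856 0.076     ] [ 0.47230498 -0.16097491  0.012     ] [ 0.47877221 -0.0739086   0.012     ]
scene (136, 258) [ 0.283 -0.547  0.028]
scene (270, 380) [ 0.834 -0.552  0.028]
scene (382, 139) [0.292 0.538 0.028]
side (583, 290) [ 0.824 -0.549  0.028]
side (194, 133) [0.278 0.539 0.028]
scene (505, 186) [0.825 0.542 0.028]
```

```bash
python3 w.py .463 .1085 .046
```

```text
t 1.45 pos [0.4667 0.1015 0.1994] q [-0.12  0.61 -0.3   2.06  0.35  0.53  0.88] open 1.001 F [ 1.7 -4.2 -1. ]
shift [ 0.026 -0.013  0.511] turn [ 0.0001  0.002  -0.004 ]
```

>>> {"fn": "play_rows", "kwargs": {"deltas": [[[-1,0.03,-0.013,0,0,0.002,-0.004],[-1,0.03,-0.013,0,0,0.002,-0.004],[-1,0.03,-0.013,0,0,0.002,-0.004]]]}}

```text
clock: 1.82
tool_pos: [0.4623, 0.1122, 0.1996]
eef_rot: [0.706, 0.708, 0.0, -0.0]
contact_force: [-0.7, -0.9, -0.0]
opening: 1.005
```

```bash
cat > look.py <<'E'
import sys
from h import *
s=get_state(); m=vision.camera_model("wrist"); im=vision.snapshot("wrist"); cv2.imwrite(f"pics/{sys.argv[1]}.png",im[:,:,::-1])
print("pos",s["tool_pos"].round(4),"after",get_state()["tool_pos"].round(4))
np.savez("lastwrist.npz",**m)
E
python3 look.py w2; python3 - <<'E'
from h import *
m=dict(np.load("lastwrist.npz")); im=cv2.imread("pics/w2.png")
hsv=cv2.cvtColor(im,cv2.COLOR_BGR2HSV)
M=((abs(hsv[...,0].astype(int)-28)<10)&(hsv[...,1]>60)&(hsv[...,2]>200)).astype(np.uint8)
for c,a,b in blobs(M,60,9000): print(c,a,b)
a=im[120:260,240:420]; cv2.imwrite("pics/w2c.png",cv2.resize(a,None,fx=4,fy=4))
E
```

```text
pos [0.4623 0.1122 0.1996] after [0.4624 0.112  0.1996]
(np.float64(109.67), np.float64(187.08)) 4508 (np.int32(68), np.int32(150), np.int32(82), np.int32(76))
(np.float64(323.08), np.float64(195.28)) 1933 (np.int32(298), np.int32(172), np.int32(51), np.int32(48))
(np.float64(115.1), np.float64(348.86)) 149 (np.int32(112), np.int32(330), np.int32(11), np.int32(35))
(np.float64(526.05), np.float64(348.83)) 149 (np.int32(518), np.int32(330), np.int32(12), np.int32(35))
```

View pics/w2c.png

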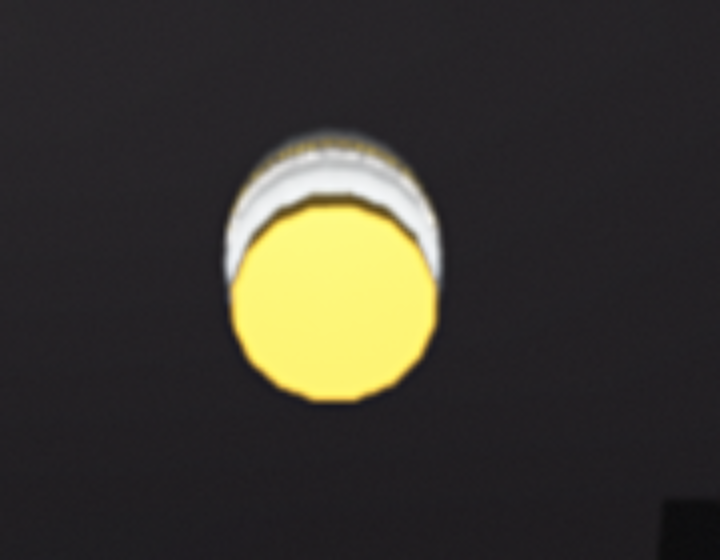

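```bash
python3 - <<'E'
from h import *
m=dict(np.load("lastwrist.npz"))
print(plane(m,323.5,195.8,.076),plane(m,109.3,187.5,.01))
E
python3 w.py .462 .112 .046
```

```text
[0.46139512 0.11551198 0.076     ] [ 0.47487062 -0.11132883  0.01      ]
t 1.88 pos [0.4624 0.112  0.1996] q [-0.14  0.61 -0.31  2.06  0.35  0.52  0.87] open 0.997 F [-0.8  0.3  0.9]
shift [-0.    -0.002  0.512] turn [ 0.0001 -0.0002  0.0009]
```

>>> {"fn": "play_rows", "kwargs": {"deltas": [[[-1,0.003,-0.002,0.12,0,0,0.001],[-1,0.003,-0.002,0.25,0,0,0.001],[-1,0.003,-0.002,0.37,0,0,0.001],[-1,0.003,-0.002,0.46,0,0,0.001],[-1,0.003,-0.002,0.51,0,0,0.001]]]}}

```text
clock: 2.5
tool_pos: [0.4613, 0.1141, 0.0455]
eef_rot: [0.706, 0.708, -0.0, -0.0]
contact_force: [0.6, -0.5, 0.3]
opening: 0.999
```

```bash
python3 w.py .462 .113 .046
```

```text
t 2.5 pos [0.4613 0.1141 0.0455] q [-0.3   0.9  -0.07  2.15  0.49  0.11  0.74] open 0.999 F [ 0.6 -0.5  0.3]
shift [-0.004  0.002 -0.002] turn [-0.0002 -0.0002  0.0006]
```

>>> {"fn": "play_rows", "kwargs": {"deltas": [[[-0.5,0,0,0,0,0,0],[-0.1,0,0,0,0,0,0],[0.2,0,0,0,0,0,0],[1,0,0,0,0,0,0],[1,0,0,0,0,0,0]]], "force": 25}}

```text
clock: 3.12
tool_pos: [0.4616, 0.1142, 0.046]
eef_rot: [0.707, 0.708, 0.001, -0.0]
contact_force: [0.1, -0.0, 5.1]
opening: 0.561
```

```bash
python3 w.py .462 .113 .19
```

```text
t 3.12 pos [0.4616 0.1142 0.046 ] q [-0.3   0.9  -0.07  2.15  0.49  0.11  0.74] open 0.561 F [ 0.1 -0.   5.1]
shift [-0.003  0.001 -0.48 ] turn [ 0.0001 -0.0003  0.0005]
```

>>> {"fn": "play_rows", "kwargs": {"deltas": [[[1,0,0,-0.03,0,0,0],[1,0,0,-0.1,0,0,0],[1,0,0,-0.2,0,0,0],[1,0,0,-0.28,0,0,0],[1,0,0,-0.3,0,0,0]]]}}

```text
clock: 3.75
tool_pos: [0.4621, 0.114, 0.1375]
eef_rot: [0.707, 0.707, 0.002, 0.0]
contact_force: [0.0, 0.6, -1.6]
opening: 0.555
```

```bash
python3 w.py .475 -.113 .14; python3 look.py w3
```

```text
t 3.75 pos [0.4621 0.114  0.1375] q [-0.2   0.72 -0.23  2.11  0.44  0.35  0.79] open 0.555 F [ 0.   0.6 -1.6]
shift [-0.757  0.042 -0.01 ] turn [ 0.0008 -0.0006  0.0004]
pos [0.4621 0.114  0.1375] after [0.462  0.1139 0.1373]
```

View pics/w3.png

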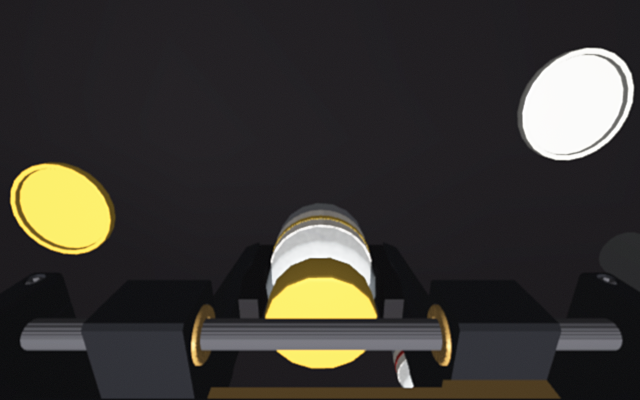

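The jar is held upright with its lid at (322,313). The yellow dish shows at (62,208) and the white dish at (576,104).

```bash
python3 - <<'E'
from h import *
m=dict(np.load("lastwrist.npz"))
print(plane(m,321.5,313,.1675),plane(m,62.5,208.5,.011),plane(m,576,104,.011))
E
```

```text
[0.45657048 0.11499688 0.1675    ] [ 0.47428933 -0.10958391  0.011     ] [0.38660019 0.31468416 0.011     ]
```

>>> {"fn": "play_rows", "kwargs": {"deltas": [[[1,-0.12,0.01,-0.01,0,0,0],[1,-0.3,0.02,-0.01,0,0,0],[1,-0.48,0.03,-0.01,0,0,0],[1,-0.65,0.04,-0.01,0,0,0],[1,-0.75,0.042,-0.01,0,0,0]]]}}

```text
clock: 4.42
tool_pos: [0.4739, -0.1143, 0.1388]
eef_rot: [0.708, 0.706, 0.0, -0.0]
contact_force: [0.3, -0.0, -1.4]
opening: 0.555
```

>>> {"fn": "play_rows", "kwargs": {"deltas": [[[1,0,0,0,0,0,0],[1,0,0,0,0,0,0]]]}}

```text
clock: 4.68
tool_pos: [0.4735, -0.1131, 0.1382]
eef_rot: [0.708, 0.707, 0.0, -0.001]
contact_force: [0.4, 0.4, -2.0]
opening: 0.551
```

```bash
python3 w.py .475 -.113 .051; python3 look.py w4
```

```text
t 4.67 pos [ 0.4735 -0.1131  0.1382] q [ 0.34  0.73 -0.32  2.08  0.54  0.41  1.17] open 0.551 F [ 0.4  0.4 -2. ]
shift [-0.     0.005  0.291] turn [-0.0004 -0.0006 -0.0005]
pos [ 0.4735 -0.1131  0.1382] after [ 0.4738 -0.1124  0.1384]
```

View pics/w4.png

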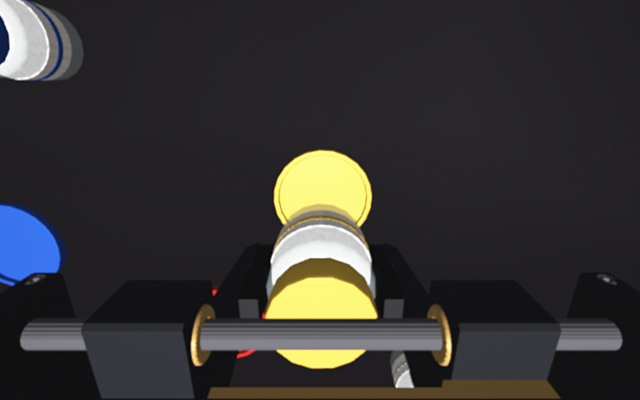

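```bash
python3 - <<'E'
from h import *
m=dict(np.load("lastwrist.npz"))
c=plane(m,323.3,198.5,.011);print(c,plane(m,275,198.5,.012),plane(m,372,198.5,.012),plane(m,323,150,.012))
E
python3 w.py .475 -.1125 .050
```

```text
[ 0.47610383 -0.10972452  0.011     ] [ 0.47567369 -0.15133071  0.012     ] [ 0.47584762 -0.06776056  0.012     ] [ 0.43380857 -0.11004137  0.012     ]
t 4.72 pos [ 0.4738 -0.1124  0.1384] q [ 0.34  0.73 -0.32  2.08  0.54  0.41  1.17] open 0.553 F [-0.2  0.5 -0.8]
shift [-0.001  0.004  0.295] turn [-0.0002 -0.0006 -0.    ]
```

>>> {"fn": "play_rows", "kwargs": {"deltas": [[[1,0.003,0.008,0.06,0,0,0],[1,0.003,0.008,0.14,0,0,0],[1,0.003,0.009,0.21,0,0,0],[1,0.003,0.009,0.25,0,0,0],[1,0.003,0.009,0.27,0,0,0]]]}}

```text
clock: 5.35
tool_pos: [0.4765, -0.1102, 0.057]
eef_rot: [0.706, 0.708, 0.0, -0.001]
contact_force: [-0.6, -0.1, -1.1]
opening: 0.558
```

```bash
python3 w.py .4765 -.1115 .049
```

```text
t 5.35 pos [ 0.4765 -0.1102  0.057 ] q [ 0.23  0.88 -0.16  2.1   0.63  0.2   1.08] open 0.558 F [-0.6 -0.1 -1.1]
shift [-0.005  0.     0.027] turn [-0.0004 -0.0008  0.0006]
```

>>> {"fn": "play_rows", "kwargs": {"deltas": [[[1,-0.005,0,0.009,0,0,0],[1,-0.005,0,0.017,0,0,0],[1,-0.005,0,0.023,0,0,0],[1,-0.005,0,0.027,0,0,0],[1,-0.005,0,0.027,0,0,0]]]}}

```text
clock: 5.98
tool_pos: [0.4766, -0.1117, 0.0491]
eef_rot: [0.706, 0.708, 0.001, -0.001]
contact_force: [0.5, 0.7, 0.7]
opening: 0.556
```

```bash
python3 w.py .4765 -.1115 .049
```

```text
t 5.97 pos [ 0.4766 -0.1117  0.0491] q [ 0.22  0.9  -0.14  2.1   0.64  0.18  1.08] open 0.556 F [0.5 0.7 0.7]
shift [ 0.001 -0.     0.   ] turn [-0.0002 -0.0008  0.0006]
```

>>> {"fn": "play_rows", "kwargs": {"deltas": [[[1,0,0,0.003,0,0,0],[1,0,0,0.005,0,0,0],[1,0,0,0.005,0,0,0]]]}}

```text
clock: 6.35
tool_pos: [0.4765, -0.1117, 0.049]
eef_rot: [0.706, 0.708, 0.001, -0.001]
contact_force: [-1.8, 0.9, 15.4]
opening: 0.555
```

Contact is confirmed, with 15 N upward and no further descent. Next I back off slightly and open slowly.

>>> {"fn": "play_rows", "kwargs": {"deltas": [[[1,0,0,0,0,0,0],[-0.05,0,0,0,0,0,0],[-0.3,0,0,0,0,0,0],[-0.7,0,0,0,0,0,0],[-1,0,0,0,0,0,0]]]}}

```text
clock: 6.98
tool_pos: [0.4765, -0.1117, 0.0489]
eef_rot: [0.706, 0.708, 0.001, -0.001]
contact_force: [-0.3, 0.1, 0.6]
opening: 0.852
```

>>> {"fn": "play_rows", "kwargs": {"deltas": [[[-1,0,0,0,0,0,0],[-1,0,0,-0.1,0,0,0],[-1,0,0,-0.27,0,0,0],[-1,0,0,-0.44,0,0,0],[-1,0,0,-0.5,0,0,0]]]}}

```text
clock: 7.6
tool_pos: [0.4775, -0.1122, 0.2016]
eef_rot: [0.707, 0.708, 0.002, 0.001]
contact_force: [0.1, -0.5, -0.5]
opening: 1.0
```

```bash
python3 w.py .659 -.018 .2; python3 look.py w5; python3 - <<'E'
from h import *
im=vision.snapshot("side"); cv2.imwrite("pics/side5.png",im[:,:,::-1])
E
```

```text
t 7.6 pos [ 0.4775 -0.1122  0.2016] q [ 0.41  0.63 -0.44  2.02  0.47  0.59  1.23] open 1.0 F [ 0.1 -0.5 -0.5]
shift [0.313 0.605 0.008] turn [ 0.0014 -0.0004  0.0004]
pos [ 0.4775 -0.1122  0.2016] after [ 0.478  -0.1123  0.2024]
```

View pics/w5.png

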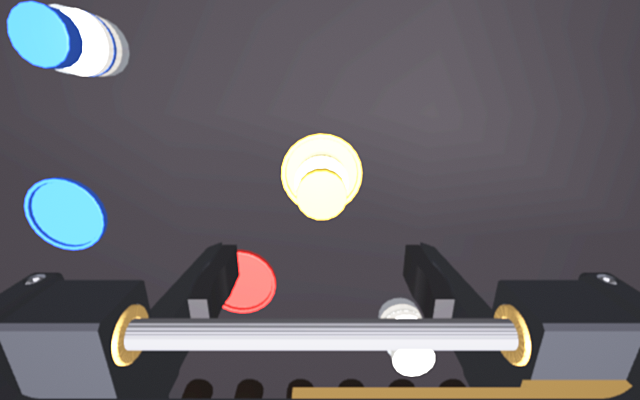

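View pics/side5.png

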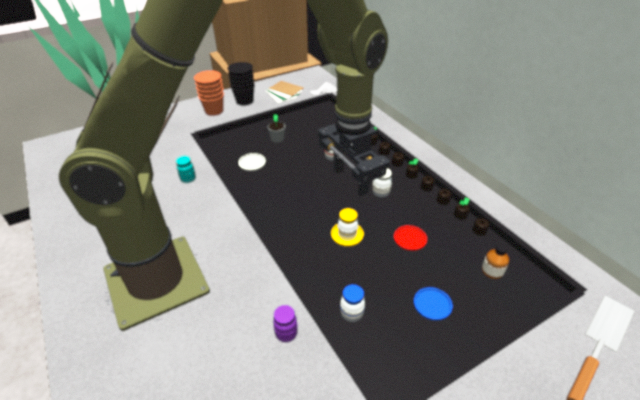

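The yellow jar stands upright in its dish: lid at (322,194), rim centre near (322,174). The red dish is at (243,281), the white lid at (413,358), and the blue dish at (64,213).

```bash
python3 - <<'E'
from h import *
m=dict(np.load("lastwrist.npz"))
print("lid",plane(m,321.5,194,.079),"dish",plane(m,321.5,174.5,.011),"whitejar",plane(m,413.5,358,.076),"Dblue",plane(m,64.5,214,.011),"Dred",plane(m,241,281,.011),"blue",plane(m,38,33,.076))
E
```

```text
lid [ 0.47515891 -0.1105051   0.079     ] dish [ 0.47622029 -0.11021013  0.011     ] whitejar [ 0.65695341 -0.01377329  0.076     ] Dblue [ 0.52126179 -0.39210104  0.011     ] Dred [ 0.6069797 -0.2056016  0.011    ] blue [ 0.35343163 -0.31615967  0.076     ]
```

>>> {"fn": "play_rows", "kwargs": {"deltas": [[[-1,0.08,0.15,0,0,0,0],[-1,0.16,0.31,0,0,0,0],[-1,0.25,0.47,0,0,0,0],[-1,0.3,0.57,0,0,0,0],[-1,0.318,0.602,0,0.001,0,0]]]}}

```text
clock: 8.32
tool_pos: [0.6585, -0.0151, 0.1997]
eef_rot: [0.706, 0.708, 0.0, -0.001]
contact_force: [-0.6, -0.5, -0.2]
opening: 0.998
```

>>> {"fn": "play_rows", "kwargs": {"deltas": [[[-1,0,0,0,0,0,0],[-1,0,0,0,0,0,0]]]}}

```text
clock: 8.57
tool_pos: [0.6569, -0.0164, 0.1989]
eef_rot: [0.706, 0.708, -0.001, -0.001]
contact_force: [0.6, 0.0, 0.0]
opening: 0.999
```

```bash
python3 look.py w6;python3 w.py .658 -.016 .046
```

```text
pos [ 0.6569 -0.0164  0.1989] after [ 0.6571 -0.0165  0.1993]
t 8.62 pos [ 0.6571 -0.0165  0.1993] q [ 0.18  0.83 -0.44  1.5   0.41  0.9   1.19] open 0.998 F [0.3 0.2 0.4]
shift [0.001 0.004 0.511] turn [-0.0008 -0.0001  0.0006]
```

View pics/w6.png

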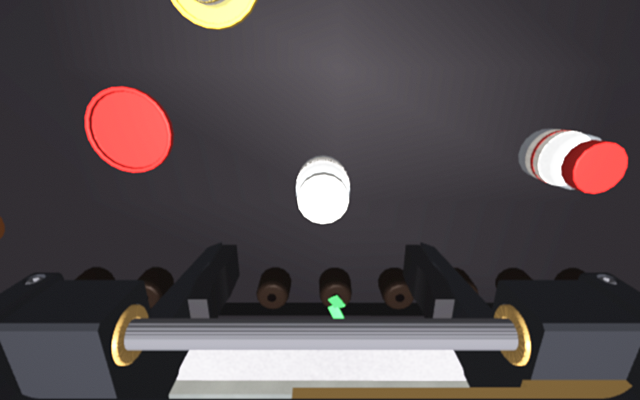

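The white lid is at (323,199), the red dish at (128,130), and the red jar lid at (595,167). Descending next.

```bash
python3 - <<'E'
from h import *
m=dict(np.load("lastwrist.npz"))
print("white",plane(m,323.3,198.5,.076),"Dred",plane(m,128,130,.011),"red",plane(m,595,167,.076))
E
```

```text
white [ 0.6577572  -0.01329398  0.076     ] Dred [ 0.6083007  -0.20742884  0.011     ] red [0.62988368 0.21011377 0.076     ]
```

>>> {"fn": "play_rows", "kwargs": {"deltas": [[[-1,0.003,0.004,0.12,0,0,0],[-1,0.003,0.004,0.25,0,0,0],[-1,0.003,0.004,0.37,0,0,0],[-1,0.003,0.004,0.46,0,0,0],[-1,0.003,0.004,0.51,0,0,0]]]}}

```text
clock: 9.25
tool_pos: [0.6567, -0.0166, 0.0451]
eef_rot: [0.707, 0.708, -0.002, -0.002]
contact_force: [0.4, 0.5, -0.6]
opening: 1.0
```

```bash
python3 w.py .658 -.016 .046
```

```text
t 9.25 pos [ 0.6567 -0.0166  0.0451] q [ 0.14  1.03 -0.35  1.57  0.51  0.64  1.1 ] open 1.0 F [ 0.4  0.5 -0.6]
shift [ 0.002  0.004 -0.003] turn [-0.0015  0.0001  0.0004]
```

>>> {"fn": "play_rows", "kwargs": {"deltas": [[[-0.5,0.005,0.003,-0.003,-0.0015,0,0],[-0.1,0.005,0.003,-0.003,-0.0015,0,0],[0.2,0.005,0.003,-0.003,-0.0015,0,0],[1,0.005,0.003,-0.003,-0.0015,0,0],[1,0.005,0.003,-0.003,-0.0015,0,0]]]}}

```text
clock: 9.88
tool_pos: [0.658, -0.0151, 0.0468]
eef_rot: [0.707, 0.707, 0.0, 0.001]
contact_force: [-1.0, 0.1, 4.9]
opening: 0.561
```

>>> {"fn": "play_rows", "kwargs": {"deltas": [[[1,0,0,-0.03,0,0,0],[1,0,0,-0.1,0,0,0],[1,0,0,-0.2,0,0,0],[1,0,0,-0.28,0,0,0],[1,0,0,-0.31,0,0,0]]]}}

```text
clock: 10.5
tool_pos: [0.6591, -0.0149, 0.1425]
eef_rot: [0.707, 0.707, 0.002, 0.002]
contact_force: [0.2, -0.3, -1.4]
opening: 0.558
```

```bash
python3 w.py .389 .312 .14
```

```text
t 10.5 pos [ 0.6591 -0.0149  0.1425] q [ 0.16  0.89 -0.41  1.55  0.45  0.79  1.15] open 0.558 F [ 0.2 -0.3 -1.4]
shift [ 1.091 -0.899  0.004] turn [0.0015 0.     0.0003]
```

>>> {"fn": "play_rows", "kwargs": {"deltas": [[[1,0.1,-0.08,0,0.001,0,0],[1,0.21,-0.17,0,0.001,0,0],[1,0.33,-0.27,0,0.001,0,0],[1,0.45,-0.37,0,0.001,0,0],[1,0.57,-0.47,0,0.001,0,0]]]}}

```text
clock: 11.12
tool_pos: [0.5167, 0.157, 0.1419]
eef_rot: [0.707, 0.707, 0.001, 0.0]
contact_force: [0.1, 1.0, -1.4]
opening: 0.558
```

```bash
python3 w.py .389 .312 .14
```

```text
t 11.12 pos [0.5167 0.157  0.1419] q [-0.19  0.77 -0.33  1.92  0.46  0.53  0.74] open 0.558 F [ 0.1  1.  -1.4]
shift [ 0.517 -0.425  0.006] turn [ 0.0005 -0.      0.0002]
```

>>> {"fn": "play_rows", "kwargs": {"deltas": [[[1,0.12,-0.1,0,0,0,0],[1,0.25,-0.2,0,0,0,0],[1,0.38,-0.31,0,0,0,0],[1,0.48,-0.39,0,0,0,0],[1,0.517,-0.425,0,0,0,0]]]}}

```text
clock: 11.75
tool_pos: [0.3874, 0.3142, 0.142]
eef_rot: [0.705, 0.709, 0.001, -0.0]
contact_force: [0.5, 0.4, -0.9]
opening: 0.559
```

>>> {"fn": "play_rows", "kwargs": {"deltas": [[[1,0,0,0,0,0,0],[1,0,0,0,0,0,0]]]}}

```text
clock: 12.0
tool_pos: [0.3886, 0.3127, 0.1419]
eef_rot: [0.706, 0.708, 0.001, 0.001]
contact_force: [0.3, 0.1, -0.0]
opening: 0.56
```

```bash
python3 look.py w7;python3 w.py .389 .312 .049
```

```text
pos [0.3886 0.3127 0.1419] after [0.3887 0.3125 0.1419]
t 12.05 pos [0.3887 0.3125 0.1419] q [-0.62  0.73 -0.24  2.04  0.41  0.42  0.39] open 0.562 F [ 0.9  0.3 -1.4]
shift [-0.002  0.     0.31 ] turn [0.0005 0.     0.0006]
```

View pics/w7.png

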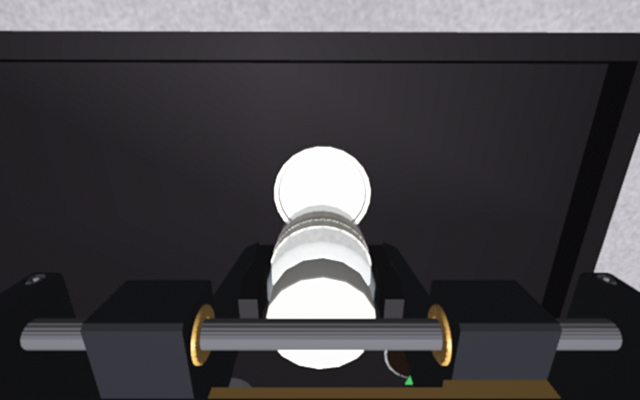

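```bash
python3 - <<'E'
from h import *
m=dict(np.load("lastwrist.npz"))
print(plane(m,322.5,194.5,.011),plane(m,322.5,146.5,.012),"lid",plane(m,321,313,.1419+.0292))
E
```

```text
[0.38908423 0.31510747 0.011     ] [0.34694599 0.3149052  0.012     ] lid [0.38370014 0.31354409 0.1711    ]
```

>>> {"fn": "play_rows", "kwargs": {"deltas": [[[1,0,0.001,0.06,0,0,0],[1,0,0.001,0.14,0,0,0],[1,0,0.001,0.21,0,0,0],[1,0,0.001,0.26,0,0,0],[1,0,0.001,0.28,0,0,0]]]}}

```text
clock: 12.68
tool_pos: [0.3896, 0.3117, 0.0572]
eef_rot: [0.707, 0.707, 0.0, 0.001]
contact_force: [0.0, 0.4, -1.7]
opening: 0.555
```

```bash
python3 w.py .389 .312 .0495
```

```text
t 12.68 pos [0.3896 0.3117 0.0572] q [-0.69  0.88 -0.12  2.08  0.48  0.21  0.33] open 0.555 F [ 0.   0.4 -1.7]
shift [ 0.001 -0.002  0.026] turn [0.0004 0.0003 0.0002]
```

>>> {"fn": "play_rows", "kwargs": {"deltas": [[[1,0.004,0,0.009,0,0,0],[1,0.004,0,0.017,0,0,0],[1,0.004,0,0.022,0,0,0],[1,0.004,0,0.026,0,0,0],[1,0.004,0,0.028,0,0,0]]]}}

```text
clock: 13.3
tool_pos: [0.3897, 0.313, 0.0497]
eef_rot: [0.707, 0.707, 0.001, 0.001]
contact_force: [-1.6, -0.9, 12.5]
opening: 0.56
```

Contact again. Releasing.

>>> {"fn": "play_rows", "kwargs": {"deltas": [[[1,0,0,0,0,0,0],[-0.05,0,0,0,0,0,0],[-0.3,0,0,0,0,0,0],[-0.7,0,0,0,0,0,0],[-1,0,0,0,0,0,0]]]}}

```text
clock: 13.92
tool_pos: [0.3897, 0.313, 0.0496]
eef_rot: [0.707, 0.707, 0.001, 0.001]
contact_force: [-1.0, -0.5, -0.4]
opening: 0.851
```

>>> {"fn": "play_rows", "kwargs": {"deltas": [[[-1,0,0,0,0,0,0],[-1,0,0,-0.1,0,0,0],[-1,0,0,-0.27,0,0,0],[-1,0,0,-0.44,0,0,0],[-1,0,0,-0.5,0,0,0]]]}}

```text
clock: 14.55
tool_pos: [0.3902, 0.3138, 0.2025]
eef_rot: [0.707, 0.707, 0.003, 0.001]
contact_force: [0.3, -0.2, 0.4]
opening: 0.999
```

```bash
python3 w.py .631 .2105 .2; python3 look.py w8
```

```text
t 14.55 pos [0.3902 0.3138 0.2025] q [-0.56  0.63 -0.33  1.99  0.36  0.57  0.43] open 0.999 F [ 0.3 -0.2  0.4]
shift [-0.345  0.803  0.012] turn [ 0.0017 -0.0008  0.0001]
pos [0.3902 0.3138 0.2025] after [0.3906 0.3141 0.2033]
```

View pics/w8.png

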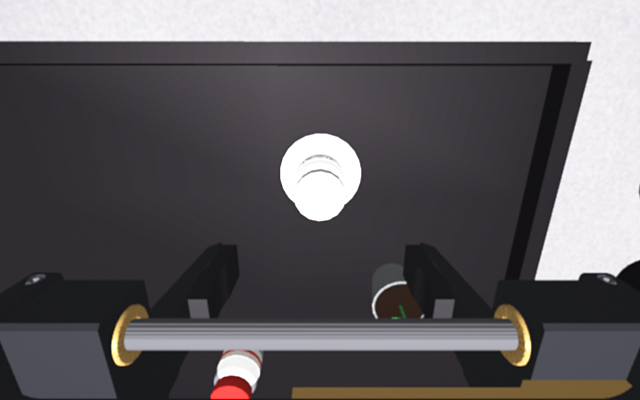

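The white jar is centred in its dish, with the lid at (320,194) and the rim at (320,174). The red lid shows at (231,388). On to red.

>>> {"fn": "play_rows", "kwargs": {"deltas": [[[-1,-0.07,0.16,0,0.001,0,0],[-1,-0.14,0.33,0,0.001,0,0],[-1,-0.22,0.51,0,0.001,0,0],[-1,-0.29,0.67,0,0.001,0,0],[-1,-0.34,0.79,0.01,0.001,0,0]]]}}

```text
clock: 15.22
tool_pos: [0.6296, 0.2099, 0.2004]
eef_rot: [0.708, 0.706, 0.002, 0.0]
contact_force: [0.0, 0.4, 0.3]
opening: 1.0
```

>>> {"fn": "play_rows", "kwargs": {"deltas": [[[-1,0,0,0,0,0,0],[-1,0,0,0,0,0,0]]]}}

```text
clock: 15.48
tool_pos: [0.6282, 0.2102, 0.1992]
eef_rot: [0.708, 0.707, 0.001, -0.0]
contact_force: [0.5, -0.2, -0.1]
opening: 0.995
```

```bash
python3 look.py w9;python3 w.py .631 .2105 .046
```

```text
pos [0.6282 0.2102 0.1992] after [0.6279 0.211  0.1997]
t 15.53 pos [0.6279 0.211  0.1997] q [-0.19  0.82 -0.39  1.49  0.36  0.89  0.88] open 1.0 F [0.2 0.3 0.2]
shift [-0.003  0.01   0.512] turn [ 0.0003 -0.0008 -0.0001]
```

View pics/w9.png

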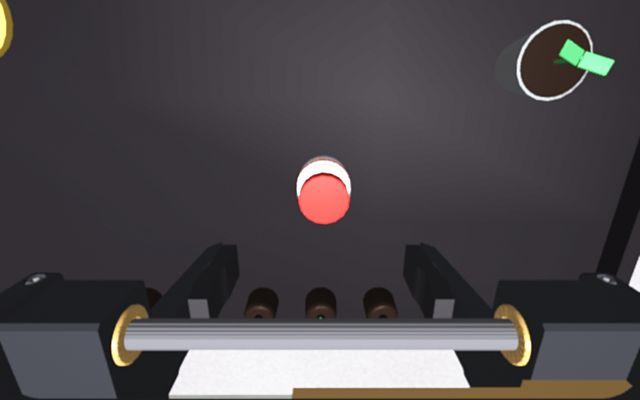

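```bash
python3 - <<'E'
from h import *
m=dict(np.load("lastwrist.npz"))
print("red",plane(m,324,198.5,.076),"pot rim",plane(m,554.5,61,.054))
E
```

```text
red [0.62965741 0.21416777 0.076     ] pot rim [0.52043745 0.39990507 0.054     ]
```

>>> {"fn": "play_rows", "kwargs": {"deltas": [[[-1,0.002,0.006,0.12,0,0,0],[-1,0.002,0.006,0.25,0,0,0],[-1,0.002,0.006,0.37,0,0,0],[-1,0.002,0.006,0.46,0,0,0],[-1,0.002,0.006,0.51,0,0,0]]]}}

```text
clock: 16.15
tool_pos: [0.6279, 0.2132, 0.0456]
eef_rot: [0.706, 0.708, 0.0, -0.001]
contact_force: [-0.1, 0.8, 1.1]
opening: 1.001
```

```bash
python3 w.py .630 .212 .046
```

```text
t 16.15 pos [0.6279 0.2132 0.0456] q [-0.24  1.03 -0.31  1.56  0.45  0.63  0.8 ] open 1.001 F [-0.1  0.8  1.1]
shift [-0.004  0.007 -0.002] turn [-0.0005 -0.0007  0.0007]
```

>>> {"fn": "play_rows", "kwargs": {"deltas": [[[-0.5,-0.001,0.007,-0.003,0,0,0],[-0.1,-0.001,0.007,-0.003,0,0,0],[0.2,-0.001,0.007,-0.003,0,0,0],[1,-0.001,0.007,-0.003,0,0,0],[1,-0.001,0.007,-0.003,0,0,0]]]}}

```text
clock: 16.77
tool_pos: [0.6304, 0.213, 0.0472]
eef_rot: [0.706, 0.708, 0.001, -0.001]
contact_force: [-0.3, -0.7, 5.1]
opening: 0.557
```

>>> {"fn": "play_rows", "kwargs": {"deltas": [[[1,0,0,-0.03,0,0,0],[1,0,0,-0.1,0,0,0],[1,0,0,-0.2,0,0,0],[1,0,0,-0.28,0,0,0],[1,0,0,-0.32,0,0,0]]]}}

```text
clock: 17.4
tool_pos: [0.6312, 0.2131, 0.1458]
eef_rot: [0.706, 0.708, 0.002, -0.001]
contact_force: [0.7, 0.1, -2.3]
opening: 0.56
```

```bash
python3 w.py .609 -.209 .142
```

```text
t 17.4 pos [0.6312 0.2131 0.1458] q [-0.21  0.89 -0.37  1.52  0.4   0.8   0.85] open 0.56 F [ 0.7  0.1 -2.3]
shift [-1.407 -0.077  0.007] turn [ 0.0007 -0.0013  0.0006]
```

>>> {"fn": "play_rows", "kwargs": {"deltas": [[[1,-0.12,-0.007,0,0.001,-0.001,0],[1,-0.27,-0.015,0,0.001,-0.001,0],[1,-0.43,-0.024,0,0.001,-0.001,0],[1,-0.58,-0.032,0,0.001,-0.001,0],[1,-0.72,-0.04,0,0.001,-0.001,0]]]}}

```text
clock: 18.02
tool_pos: [0.6192, -0.0049, 0.1451]
eef_rot: [0.707, 0.708, -0.0, -0.001]
contact_force: [0.7, 0.2, -2.7]
opening: 0.56
```

```bash
python3 w.py .609 -.209 .142
```

```text
t 18.02 pos [ 0.6192 -0.0049  0.1451] q [ 0.15  0.85 -0.39  1.67  0.45  0.72  1.11] open 0.56 F [ 0.7  0.2 -2.7]
shift [-0.68  -0.035  0.01 ] turn [-0.0004 -0.0001  0.0005]
```

>>> {"fn": "play_rows", "kwargs": {"deltas": [[[1,-0.16,-0.008,0.01,0,0,0],[1,-0.32,-0.016,0.01,0,0,0],[1,-0.48,-0.025,0.01,0,0,0],[1,-0.61,-0.031,0.01,0,0,0],[1,-0.68,-0.035,0.01,0,0,0]]]}}

```text
clock: 18.65
tool_pos: [0.6081, -0.212, 0.1419]
eef_rot: [0.708, 0.706, -0.001, -0.0]
contact_force: [-0.0, 0.1, -1.5]
opening: 0.56
```

>>> {"fn": "play_rows", "kwargs": {"deltas": [[[1,0,0,0,0,0,0],[1,0,0,0,0,0,0]]]}}

```text
clock: 18.9
tool_pos: [0.6085, -0.2096, 0.142]
eef_rot: [0.707, 0.707, -0.0, -0.001]
contact_force: [-0.2, 0.3, -2.4]
opening: 0.561
```

```bash
python3 look.py w10;python3 w.py .609 -.209 .05
```

```text
pos [ 0.6085 -0.2096  0.142 ] after [ 0.6086 -0.2091  0.1421]
t 18.95 pos [ 0.6086 -0.2091  0.1421] q [ 0.49  0.88 -0.43  1.59  0.48  0.78  1.42] open 0.556 F [-0.5  0.3 -2. ]
shift [0.    0.002 0.307] turn [-0.0006 -0.0003  0.0004]
```

View pics/w10.png

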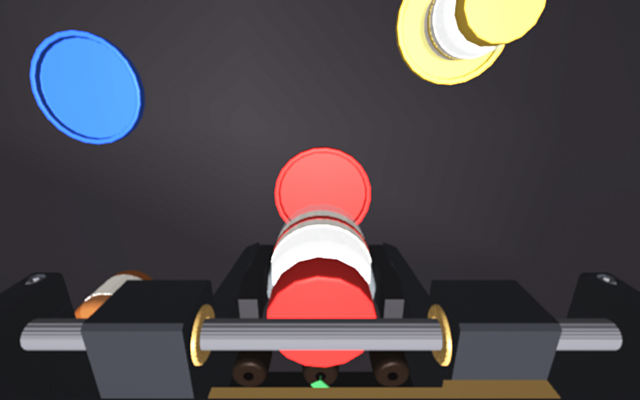

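>>> {"fn": "play_rows", "kwargs": {"deltas": [[[1,0.001,0.003,0.06,0,0,0],[1,0.001,0.003,0.14,0,0,0],[1,0.001,0.003,0.21,0,0,0],[1,0.001,0.003,0.26,0,0,0],[1,0.001,0.003,0.28,0,0,0]]]}}

```text
clock: 19.58
tool_pos: [0.6089, -0.2083, 0.0567]
eef_rot: [0.706, 0.708, -0.001, -0.002]
contact_force: [0.2, 0.4, -1.0]
opening: 0.556
```

```bash
python3 - <<'E'
from h import *
m=dict(np.load("lastwrist.npz"))
print(plane(m,323,196,.011),plane(m,323,148.5,.012),"blueD",plane(m,87,86.5,.011))
E
python3 w.py .609 -.2085 .05
```

```text
[ 0.6099355  -0.20658608  0.011     ] [ 0.56808542 -0.20672466  0.012     ] blueD [ 0.51980489 -0.39124118  0.011     ]
t 19.57 pos [ 0.6089 -0.2083  0.0567] q [ 0.45  1.   -0.37  1.62  0.54  0.63  1.37] open 0.556 F [ 0.2  0.4 -1. ]
shift [-0.001  0.     0.022] turn [-0.0011 -0.0004  0.0006]
```

>>> {"fn": "play_rows", "kwargs": {"deltas": [[[1,0,0.003,0.007,-0.001,0,0],[1,0,0.003,0.014,-0.001,0,0],[1,0,0.003,0.019,-0.001,0,0],[1,0,0.003,0.023,-0.001,0,0],[1,0,0.003,0.026,-0.001,0,0]]]}}

```text
clock: 20.2
tool_pos: [0.61, -0.2085, 0.0502]
eef_rot: [0.707, 0.708, 0.0, -0.0]
contact_force: [-3.1, 0.0, 11.5]
opening: 0.56
```

>>> {"fn": "play_rows", "kwargs": {"deltas": [[[1,0,0,0,0,0,0],[-0.05,0,0,0,0,0,0],[-0.3,0,0,0,0,0,0],[-0.7,0,0,0,0,0,0],[-1,0,0,0,0,0,0]]]}}

```text
clock: 20.82
tool_pos: [0.6102, -0.2085, 0.0502]
eef_rot: [0.707, 0.708, 0.0, -0.0]
contact_force: [0.1, -0.2, 0.1]
opening: 0.855
```

>>> {"fn": "play_rows", "kwargs": {"deltas": [[[-1,0,0,0,0,0,0],[-1,0,0,-0.1,0,0,0],[-1,0,0,-0.27,0,0,0],[-1,0,0,-0.44,0,0,0],[-1,0,0,-0.5,0,0,0]]]}}

```text
clock: 21.45
tool_pos: [0.6117, -0.2087, 0.2036]
eef_rot: [0.707, 0.708, 0.002, 0.002]
contact_force: [0.1, -0.8, -0.9]
opening: 1.001
```

```bash
python3 w.py .356 -.317 .2; python3 look.py w11
```

```text
t 21.45 pos [ 0.6117 -0.2087  0.2036] q [ 0.51  0.81 -0.47  1.55  0.43  0.89  1.46] open 1.001 F [ 0.1 -0.8 -0.9]
shift [-0.36  -0.853  0.007] turn [0.0018 0.0001 0.0004]
pos [ 0.6117 -0.2087  0.2036] after [ 0.6119 -0.2089  0.2043]
```

View pics/w11.png

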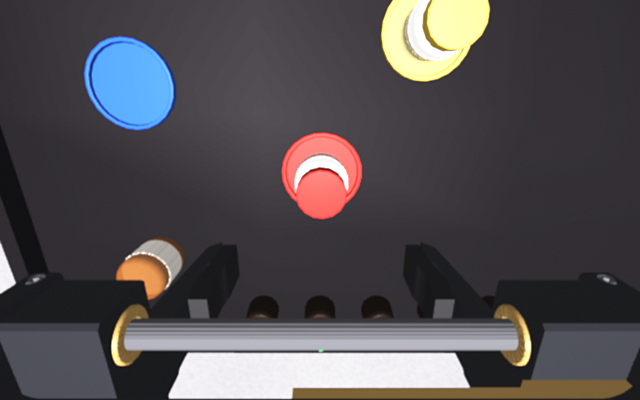

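The red jar is centred in its dish: lid (321,193), rim (322,172). Now the blue jar.

>>> {"fn": "play_rows", "kwargs": {"deltas": [[[-1,-0.07,-0.17,0,0.001,0,0],[-1,-0.15,-0.35,0,0.001,0,0],[-1,-0.23,-0.54,0,0.001,0,0],[-1,-0.31,-0.72,0,0.001,0,0],[-1,-0.36,-0.84,0.007,0.001,0,0]]]}}

```text
clock: 22.12
tool_pos: [0.356, -0.3179, 0.1993]
eef_rot: [0.708, 0.707, 0.0, -0.001]
contact_force: [0.2, -0.1, 0.5]
opening: 0.999
```

>>> {"fn": "play_rows", "kwargs": {"deltas": [[[-1,0,0,0,0,0,0],[-1,0,0,0,0,0,0]]]}}

```text
clock: 22.38
tool_pos: [0.3564, -0.3174, 0.1986]
eef_rot: [0.707, 0.707, 0.0, -0.001]
contact_force: [0.6, -0.4, 0.2]
opening: 1.001
```

```bash
python3 look.py w12;python3 w.py .356 -.317 .046
```

```text
pos [ 0.3564 -0.3174  0.1986] after [ 0.3573 -0.3171  0.1988]
t 22.43 pos [ 0.3573 -0.3171  0.1988] q [ 0.93  0.63 -0.48  2.05  0.52  0.58  1.66] open 0.998 F [-0.   0.5  0.1]
shift [-0.    -0.005  0.509] turn [ 0.0001 -0.0006  0.0001]
```

View pics/w12.png

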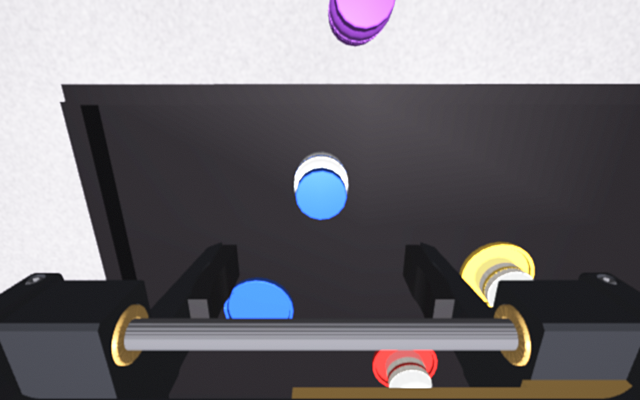

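```bash
python3 - <<'E'
from h import *
m=dict(np.load("lastwrist.npz"))
print("blue",plane(m,321.5,194,.076),"blueD",plane(m,260,313,.011))
E
```

```text
blue [ 0.35347595 -0.31560394  0.076     ] blueD [ 0.52776837 -0.39043679  0.011     ]
```

>>> {"fn": "play_rows", "kwargs": {"deltas": [[[-1,0.002,-0.008,0.12,0,0,0],[-1,0.002,-0.008,0.25,0,0,0],[-1,0.002,-0.008,0.37,0,0,0],[-1,0.002,-0.008,0.46,0,0,0],[-1,0.002,-0.008,0.507,0,0,0]]]}}

```text
clock: 23.05
tool_pos: [0.3568, -0.3147, 0.0449]
eef_rot: [0.706, 0.708, 0.001, -0.001]
contact_force: [0.3, -0.1, -0.3]
opening: 1.003
```

```bash
python3 w.py .355 -.3165 .046
```

```text
t 23.05 pos [ 0.3568 -0.3147  0.0449] q [ 0.71  0.9  -0.13  2.14  0.77  0.14  1.44] open 1.003 F [ 0.3 -0.1 -0.3]
shift [-0.006 -0.006 -0.004] turn [ 0.0001 -0.001   0.0012]
```

>>> {"fn": "play_rows", "kwargs": {"deltas": [[[-0.5,-0.005,-0.006,-0.005,0,-0.001,0.001],[-0.1,-0.005,-0.006,-0.005,0,-0.001,0.001],[0.2,-0.005,-0.006,-0.005,0,-0.001,0.001],[1,-0.005,-0.006,-0.005,0,-0.001,0.001],[1,-0.005,-0.006,-0.005,0,-0.001,0.001]]]}}

```text
clock: 23.68
tool_pos: [0.3553, -0.3166, 0.047]
eef_rot: [0.707, 0.707, 0.0, 0.001]
contact_force: [-0.5, 0.0, 4.3]
opening: 0.559
```

>>> {"fn": "play_rows", "kwargs": {"deltas": [[[1,0,0,-0.03,0,0,0],[1,0,0,-0.1,0,0,0],[1,0,0,-0.2,0,0,0],[1,0,0,-0.28,0,0,0],[1,0,0,-0.32,0,0,0]]]}}

```text
clock: 24.3
tool_pos: [0.355, -0.3168, 0.1443]
eef_rot: [0.707, 0.707, 0.0, 0.001]
contact_force: [0.1, 0.4, -1.9]
opening: 0.562
```

```bash
python3 w.py .523 -.393 .142
```

```text
t 24.3 pos [ 0.355  -0.3168  0.1443] q [ 0.87  0.72 -0.39  2.1   0.64  0.43  1.55] open 0.562 F [ 0.1  0.4 -1.9]
shift [-0.254  0.56   0.01 ] turn [ 0.0008  0.0004 -0.    ]
```

>>> {"fn": "play_rows", "kwargs": {"deltas": [[[1,-0.05,0.1,0,0,0,0],[1,-0.11,0.24,0,0,0,0],[1,-0.17,0.38,0,0,0,0],[1,-0.23,0.5,0,0,0,0],[1,-0.254,0.555,0.01,0,0,0]]]}}

```text
clock: 24.92
tool_pos: [0.5232, -0.3936, 0.1414]
eef_rot: [0.707, 0.707, 0.001, 0.002]
contact_force: [0.1, 0.1, -1.2]
opening: 0.56
```

>>> {"fn": "play_rows", "kwargs": {"deltas": [[[1,0,0,0,0,0,0],[1,0,0,0,0,0,0]]]}}

```text
clock: 25.18
tool_pos: [0.5218, -0.3931, 0.1408]
eef_rot: [0.707, 0.707, 0.0, 0.001]
contact_force: [-0.6, 0.5, -1.6]
opening: 0.559
```

```bash
python3 look.py w13;python3 w.py .523 -.393 .05
```

```text
pos [ 0.5218 -0.3931  0.1408] after [ 0.5217 -0.3932  0.1411]
t 25.23 pos [ 0.5217 -0.3932  0.1411] q [ 0.83  0.9  -0.48  1.56  0.53  0.81  1.7 ] open 0.558 F [-0.4  1.  -1.9]
shift [0.001 0.004 0.304] turn [ 0.0004  0.0002 -0.0001]
```

View pics/w13.png

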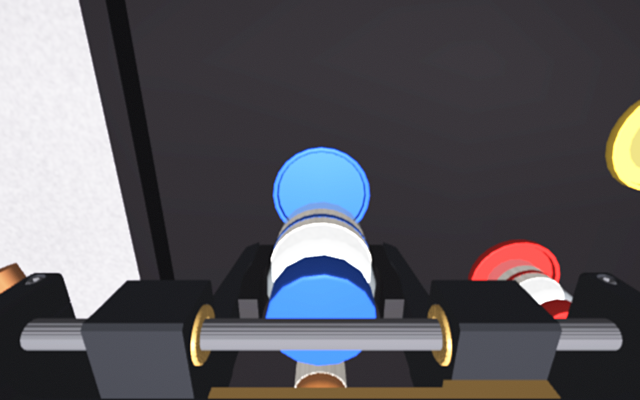

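>>> {"fn": "play_rows", "kwargs": {"deltas": [[[1,0.001,0.004,0.06,0,0,0],[1,0.001,0.004,0.14,0,0,0],[1,0.001,0.004,0.21,0,0,0],[1,0.001,0.004,0.26,0,0,0],[1,0.001,0.004,0.28,0,0,0]]]}}

```text
clock: 25.85
tool_pos: [0.5225, -0.3926, 0.0557]
eef_rot: [0.707, 0.707, 0.0, -0.0]
contact_force: [-0.2, 0.0, -1.8]
opening: 0.558
```

```bash
python3 - <<'E'
from h import *
m=dict(np.load("lastwrist.npz"))
print("blueD",plane(m,321.5,195.5,.011),plane(m,321.5,148,.012))
E
python3 w.py .523 -.393 .05
```

```text
blueD [ 0.52281535 -0.39163074  0.011     ] [ 0.4811747 -0.3916682  0.012    ]
t 25.85 pos [ 0.5225 -0.3926  0.0557] q [ 0.79  1.02 -0.42  1.59  0.59  0.67  1.65] open 0.558 F [-0.2  0.  -1.8]
shift [-0.001  0.002  0.019] turn [-0.     -0.0001 -0.    ]
```

>>> {"fn": "play_rows", "kwargs": {"deltas": [[[1,0,0.002,0.006,0,0,0],[1,0,0.002,0.012,0,0,0],[1,0,0.002,0.017,0,0,0],[1,0,0.002,0.02,0,0,0],[1,0,0.002,0.022,0,0,0]]]}}

```text
clock: 26.48
tool_pos: [0.5233, -0.3928, 0.05]
eef_rot: [0.707, 0.707, -0.0, 0.0]
contact_force: [-2.1, 1.3, 8.6]
opening: 0.557
```

>>> {"fn": "play_rows", "kwargs": {"deltas": [[[1,0,0,0,0,0,0],[-0.05,0,0,0,0,0,0],[-0.3,0,0,0,0,0,0],[-0.7,0,0,0,0,0,0],[-1,0,0,0,0,0,0]]]}}

```text
clock: 27.1
tool_pos: [0.5233, -0.3928, 0.05]
eef_rot: [0.707, 0.707, 0.0, 0.0]
contact_force: [-0.0, 0.3, 0.0]
opening: 0.854
```

>>> {"fn": "play_rows", "kwargs": {"deltas": [[[-1,0,0,0,0,0,0],[-1,0,0,-0.1,0,0,0],[-1,0,0,-0.27,0,0,0],[-1,0,0,-0.44,0,0,0],[-1,0,0,-0.5,0,0,0]]]}}

```text
clock: 27.72
tool_pos: [0.5248, -0.3933, 0.2034]
eef_rot: [0.707, 0.707, 0.001, 0.003]
contact_force: [0.8, -0.6, -0.2]
opening: 0.999
```

>>> {"fn": "play_rows", "kwargs": {"deltas": [[[-1,0,0,-0.15,0,0,0],[-1,0,0,-0.15,0,0,0],[-1,0,0,-0.15,0,0,0]]]}}

```text
clock: 28.1
tool_pos: [0.5237, -0.393, 0.2471]
eef_rot: [0.707, 0.707, 0.0, 0.002]
contact_force: [-0.6, -0.3, -0.1]
opening: 1.003
```

```bash
python3 look.py w14; python3 - <<'E'
from h import *
for n in ["scene","side"]:
    im=vision.snapshot(n); cv2.imwrite(f"pics/{n}14.png",im[:,:,::-1])
E
```

```text
pos [ 0.5237 -0.393   0.2471] after [ 0.5234 -0.3928  0.2466]
```

View pics/w14.png

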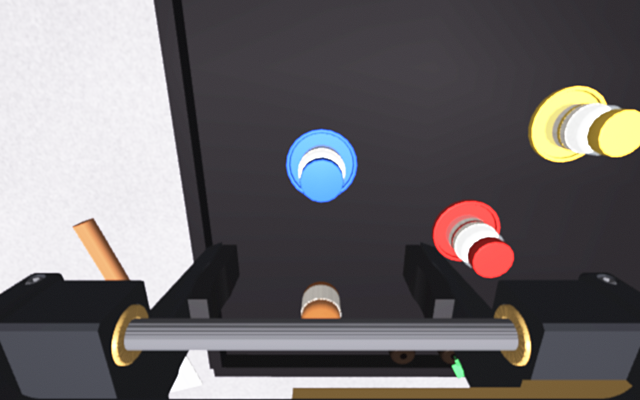

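View pics/scene14.png

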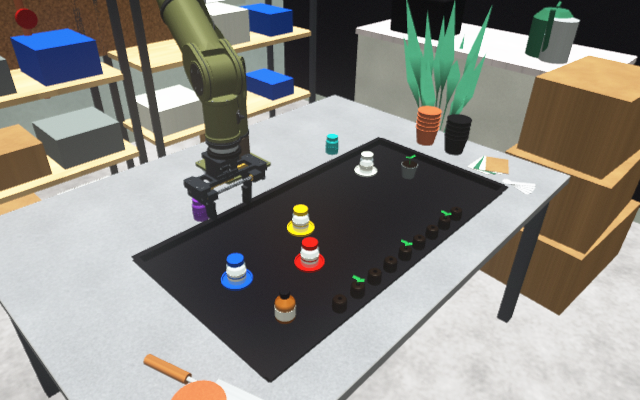

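View pics/side14.png

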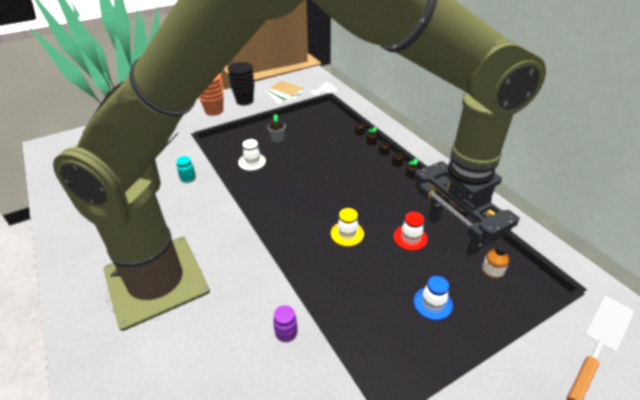

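All four jars stand in their own dishes. The bottle (285,307 scene) and pot (409,167 scene) haven't moved. A quick numeric check comes before I hand in.

```bash
python3 - <<'E'
from h import *
m1=vision.camera_model("scene");m2=vision.camera_model("side")
A=cv2.imread("pics/scene14.png")[:,:,::-1].copy();B=cv2.imread("pics/side14.png")[:,:,::-1].copy()
D=dict(blue=(.5229,-.3956),red=(.6098,-.2109),yellow=(.4769,-.1143),white=(.3897,.3092))
def lid(im,m,k,d):
    u,v=proj(m,(*d,.073)); M=masks(im)[k]; w=np.zeros_like(M)
    h=int(9); w[int(v)-h:int(v)+6,int(u)-13:int(u)+14]=1
    bl=blobs(M&w,30); return max(bl,key=lambda b:b[1])[0]
for k,d in D.items():
    P,e=tri(m1,lid(A,m1,k,d),m2,lid(B,m2,k,d)); print(k,P.round(4),"err",round(e,4),"off",(P[:2]-d).round(4))
for n,im,im0,m in [("scene",A,"pics/scene0.png",m1),("side",B,"pics/side0.png",m2)]:
    o=cv2.imread(im0)[:,:,::-1].copy()
    for nm,I in (("before",o),("after",im)): print(n,nm,[b[:2] for b in blobs(masks(I)["orange"]) if abs(b[0][0]-(285 if n=="scene" else 497))<15 and b[0][1]<330])
    u,v=proj(m,(.519,.397,.04)); a=o[int(v)-20:int(v)+20,int(u)-15:int(u)+15].astype(int); b=im[int(v)-20:int(v)+20,int(u)-15:int(u)+15].astype(int)
    print("pot diff mean",abs(a-b).mean())
m=dict(np.load("lastwrist.npz")); print("blue wrist lid",plane(m,321.5,180,.079),"dish",plane(m,321.7,165.5,.011))
E
```

```text
blue [ 0.5244 -0.3944  0.077 ] err 0.0021 off [0.0015 0.0012]
red [ 0.6117 -0.2108  0.0768] err 0.0012 off [0.0019 0.0001]
yellow [ 0.4779 -0.1141  0.0765] err 0.0027 off [0.001  0.0002]
white [0.3916 0.3074 0.0778] err 0.0035 off [ 0.0019 -0.0018]
scene before [((np.float64(284.6), np.float64(303.24)), 248)]
scene after [((np.float64(284.63), np.float64(303.2)), 249)]
pot diff mean 2.2330555555555556
side before [((np.float64(497.23), np.float64(258.38)), 268)]
side after [((np.float64(497.26), np.float64(258.24)), 274)]
pot diff mean 8.676388888888889
blue wrist lid [ 0.52175591 -0.39165821  0.079     ] dish [ 0.52307581 -0.39135932  0.011     ]
```

```bash
python3 -c "
from plant import r,get_state
print(get_state()['clock']); print(r.finish_job())"
```

```text
28.25
the job is handed in; nothing more can be done
None
```

I picked up all four jars by the body at 25 N, set each in the dish of its lid's colour, and handed the job in at 28 s with the gripper open about 170 mm clear above.

- **Placement:** in the last two-camera check, every lid centre was within about 3 mm of its dish centre. The lids sat 3–5 mm higher than at the start, as the 3 mm dish floor predicts, and every jar looked upright. Each was released only after the wrist force showed it resting on the dish floor (9–15 N).
- **Bystanders:** the bottle's pixel position changed by less than 0.2 px in either camera. The pot looked unmoved: the scene picture barely changed around it. The side picture changed somewhat more there, which I put down to shading without checking further.
- **Disagreements:** the wrist and fixed cameras differed by 3–5 mm in y. The fixed cameras' rays missed each other by up to 3.5 mm (white jar). Both are well inside the 15 mm tolerance.
- **Correction:** one early wrist reading was off because the arm was still settling, so I measured again before grasping.

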